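Fetch the rear drilling template from a crowded peg and set it against the jig stop

TASK

The drilling template I need hangs at the back of the crowded peg: first move the two front templates over to the spare peg and leave them hanging there. Then take the rear template off, stand it down in the slot of the drilling jig, slide it along to the end stop until it bears firmly on the sprung rubber pad without ramming it, and let it go standing in the slot. Leave the other things on the bench alone.

Things in the scene. Friction and masses are not known exactly. Their poses are not given: they have to be found in the camera images.
- stand_full: Crowded peg stand, fixed: wooden post with one level round steel peg carrying three templates. Origin: on the bench, below the peg's root; the peg points along -x, axis 120 above the bench, 10 in diameter (top at 125). Post 34 wide, x 0 to 28, 150 high. Foot plate 14 thick, x -115 to 45, y -55 to 55.
- full_tip (a point): End of the crowded peg, on its axis, x -98 from the stand's origin. Here (x -93 to -103) a turned-up tip stands 5 higher than the peg (top 130 above the bench).
- stand_spare: Spare peg stand, fixed, same origin, axes and sizes as the crowded one, its peg empty at the start. Room for both front templates; they are hung when they hang by the hole between post and turned-up tip.
- rear_template: The wanted template, nearest the post: plywood, 15 thick, full rectangle 90 wide x 90 tall with two small dark dowel holes low down; on top a tab 36 wide x 40 tall, to be pinched across its width (total height 130). Origin: middle of the lower edge, half way through the thickness; x through the thickness, y across the width, z up. 0.08 to 0.17 kg.
- rear_hole (a point): Centre of the rear template's hanging hole, 24 in diameter, 68 above its origin. All templates hang on the hole's top edge (80 above their origin): on the peg one can be raised up to 14, and needs more than 5 to pass the turned-up tip.
- round_template: Front template, 12 thick plywood: same tab, hole, 130 height, origin and axes as the rear one; 90 wide from 46 to 90 above the origin, below that a round-ended tongue 56 wide. 0.05 to 0.11 kg. It is either first or second from the peg's tip.
- square_template: Front template, 12 thick plywood: as the round one but with a narrow square tongue 30 wide. 0.05 to 0.10 kg. It is either first or second from the peg's tip.
- jig: Drilling jig, fixed low wooden base. Origin: on the bench below the middle of the slot; x across the slot, y along the slot towards the stop, z up. Slot: floor 15 above the bench, walls up to 45 above the bench, 19 wide (x -9.5 to 9.5), y -85 to 85, open at the -y end. The rear template stands in it with its y axis along the slot.
- stop: End stop of the jig, fixed: steel block 44 wide, 22 thick, 88 tall, top 103 above the bench. Origin: on the slot floor's level, middle of the block's face that looks along the slot (80 from the jig's origin along its +y); axes as the jig's.
- stop_screw_hole (a point): On the stop's steel face, 70 above the slot floor, where a round rubber pad 18 across stands out on a screw towards jig -y. The pad's end is 14 to 44 from the face, differing each time and not measured. It is sprung: about 8 N per mm, 5 mm of give, pushes back a little after release. A firm press is 5 to 10 N; under 4 N does not count, above 13 N is ramming.
- flask: Grey drinking flask, 68 across, 190 tall, origin under its centre; leave alone.
- blank_a: Loose timber blank 45 x 150 x 28 on the bench, left side; origin under its centre; leave alone.
- blank_b: Loose timber blank 45 x 150 x 28 on the bench, right side; origin under its centre; leave alone.
Not all that is in view belongs to the job. What is shaped like the jig but yellow is not meant.

How it is judged:
By the outcome, as a careful person would: the job done as asked, in the order asked, and still so for the second after the job is handed in, with the robot touching nothing.
It also fails if it takes over 72 s, if anything falls off the work surface, if the arm or the gripper's body presses on something with over 40 N, if the wrist force passes 120 N, or if a joint passes its speed limit or range.

ROBOT

A 6-joint arm with a two-finger parallel gripper is mounted at the origin on the work surface. World frame = base frame: x ahead of the robot, y to its left, z up, the work surface at z = 0. Lengths are in m, angles in degrees, forces in N, time in s.
With the tool pointing down it reaches from about 0.3 to 0.875 m from the base axis. Payload 4.2 kg.
Tool frame: the origin (TCP) lies at the very end of the fingers, on their centre line; the grasp point (between the pads) lies 19 mm behind it; z points along the fingers, y is the direction in which the jaws open and shut (so a half turn about z gives the same grasp; the last joint's range is limited). The gripper opens to 85 mm and grips with 20 to 120 N. Pads are 22 mm wide; open, the fingers measure 114 mm over their backs; the gripper's body (76 mm by 85 mm) begins 54 mm behind the grasp point. The pads swing forward as they close: fully open they stand 13 mm farther back than shut.
Start: joints at [-1.146, 18.312, 89.639, -0, 72.044, -1.146], TCP at [0.575, 0, 0.231] pointing down, gripper open.
Joint ranges: [-177.97, 177.97], [-48.28, 115.42], [12.27, 149.76], [-77.06, 257.06], [2.81, 150.46], [-146.56, 146.56]. Speed limits (degrees/s): [147.25, 147.25, 180, 180, 180, 180].

INTERFACE

Orientations are given as [roll, pitch, yaw] about the fixed x, y, z axes, in that order (R = Rz(yaw) Ry(pitch) Rx(roll)).
In Python, from cell import bot gives the robot as it stands. The module is installed in compiled form; this text tells all that it offers. Calls block until the motion is done:
- bot.movep(position, orientation): joint-space move of the TCP to a pose.
- bot.move_straight(position, rotation=None, feed=0.15): straight line of the TCP; rotation=None keeps the orientation; feed is the mean speed in m/s.
- bot.move_joints(angles): joint-space move.
- bot.move_gripper(opening): opening from 0.0 (shut) to 1.0 (fully open); the grip force is fixed at half the most; returns when the fingers have stopped.
- bot.wait(seconds).
- bot.inverse_kinematics(position, orientation): joint angles nearest the present ones, or None.
- bot.snapshot(name): name is "scene" or "side" or "wrist"; returns the picture (480x640x3 uint8, red, green, blue); there is no depth.
- bot.calibration(name): a dict with "fx", "fy", "cx", "cy" (pixels), "D" ([k1, k2, p1, p2, k3] as OpenCV has them; the pictures are not rectified), "R" (3x3) and "t" (3): a world point X has camera coordinates R X + t. Camera axes: x right, y down, z forward; pixel columns grow to the right and rows downward; lengths in m; the calibration is good to about 2 mm. A picture is of the moment at which its call begins: read the wrist's pose just before it. calibration takes no time and is no camera call; for the wrist camera it gives the pose at the moment of the call.
A pose or a line that the arm cannot do raises bot.MotionError and nothing moves.
- bot.hand_in(): hands the job in, once; it reports no verdict.
Readings, each from a call of its own:
- bot.current_clock(): time.
- bot.current_joint_positions(): joint angles.
- bot.current_joint_velocities(): joint speeds.
- bot.current_joint_efforts(): joint torques, N m.
- bot.current_tcp_pos(): TCP position.
- bot.current_orientation(): TCP orientation.
- bot.current_ft_force(): force on the tool from outside, world axes, zero at the start.
- bot.current_ft_torque(): the same for the moment, N m.
- bot.current_width(): opening from 0.0 (shut) to 1.0 (fully open).
Only numpy, scipy, OpenCV 4.12 (cv2) and the standard library are available. Lean on these libraries where they do the work, as an engineer would, in place of code of your own. Each camera call takes 0.05 s, during which the arm holds its last target.

## Working session

There is one attempt and no reset: what is moved stays moved. The work goes in short steps, each a Python script; the robot and the scene stay as the last script left them, time stands still between calls to the robot, and variables do not carry over. Pictures are saved under pics/ and viewed, and the job is handed in when it is done.

```bash
mkdir -p pics; ls; python3 - <<'E'
from cell import bot
import cv2,numpy as np
for n in ["scene","side","wrist"]:
    c=bot.calibration(n); print(n,{k:np.round(v,4).tolist() for k,v in c.items()})
    cv2.imwrite(f"pics/{n}0.png",bot.snapshot(n)[:,:,::-1])
print(bot.current_clock(),bot.current_orientation(),bot.current_tcp_pos(),bot.current_width())
E
```

```text
pics
scene {'fx': 463.1426, 'fy': 463.1426, 'cx': 315.3503, 'cy': 233.7404, 'D': [-0.0575, 0.0, 0.0, 0.0, 0.0], 'R': [[-0.2925, 0.956, 0.0212], [0.589, 0.1975, -0.7836], [-0.7534, -0.2167, -0.6209]], 't': [0.2672, -0.2204, 1.7413]}
side {'fx': 508.4864, 'fy': 508.4864, 'cx': 320.4157, 'cy': 237.3961, 'D': [-0.0711, 0.0, 0.0, 0.0, 0.0], 'R': [[0.7686, -0.6397, -0.0062], [-0.4215, -0.4991, -0.7571], [0.4812, 0.5845, -0.6532]], 't': [-0.5108, 0.2699, 1.0769]}
wrist {'fx': 391.9907, 'fy': 391.9907, 'cx': 317.3952, 'cy': 240.7216, 'D': [-0.0492, 0.0, 0.0, 0.0, 0.0], 'R': [[1.0, 0.0002, -0.0011], [0.0005, -0.9609, 0.2768], [-0.001, -0.2768, -0.9609]], 't': [-0.5747, -0.0358, 0.3797]}
0.15 [-1.79922257e+02 -1.84685079e-03  9.00025095e+01] [5.74652938e-01 1.37574270e-05 2.30668204e-01] 1.0005927588027483
```

View pics/scene0.png

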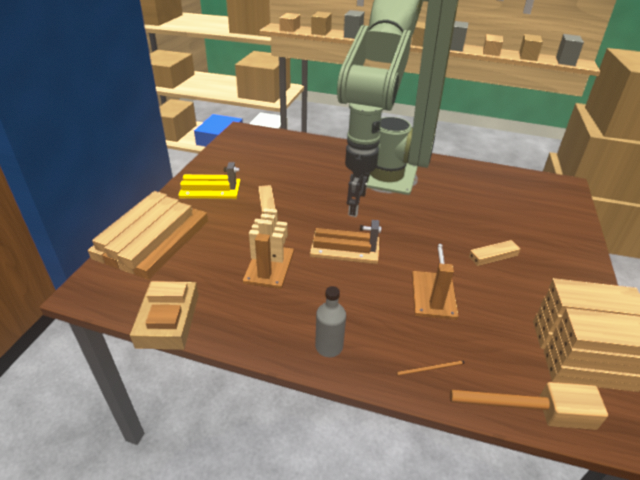

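View pics/side0.png

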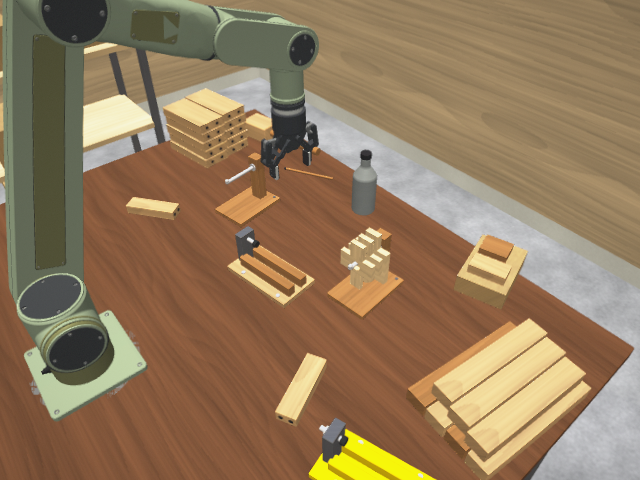

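View pics/wrist0.png

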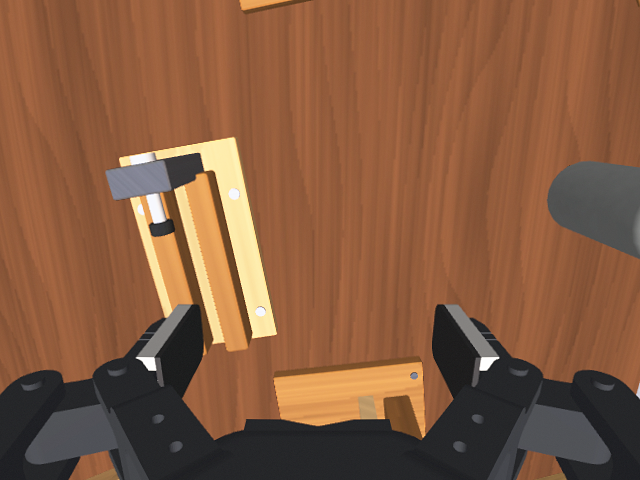

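```bash
cat > h.py <<'E'
from cell import bot
import cv2,numpy as np
def ray(c,px):
    K=np.array([[c['fx'],0,c['cx']],[0,c['fy'],c['cy']],[0,0,1]])
    u=cv2.undistortPoints(np.array([[px]],float),K,np.array(c['D'],float))[0,0]
    R=np.array(c['R']);t=np.array(c['t']); d=R.T@np.array([u[0],u[1],1]); return -R.T@t,d/np.linalg.norm(d)
def onz(c,px,z):
    o,d=ray(c,px); return o+d*(z-o[2])/d[2]
def tri(c1,p1,c2,p2):
    o1,d1=ray(c1,p1);o2,d2=ray(c2,p2)
    s=np.linalg.lstsq(np.array([d1,-d2]).T,o2-o1,rcond=None)[0]
    a=o1+s[0]*d1;b=o2+s[1]*d2; return (a+b)/2,np.linalg.norm(a-b)
def proj(c,X):
    K=np.array([[c['fx'],0,c['cx']],[0,c['fy'],c['cy']],[0,0,1]])
    r,_=cv2.Rodrigues(np.array(c['R']))
    return cv2.projectPoints(np.array(X,float).reshape(-1,1,3),r,np.array(c['t'],float),K,np.array(c['D'],float))[0][:,0]
def save(name,im,box=None,s=1):
    if box: x0,y0,x1,y1=box; im=im[y0:y1,x0:x1]
    cv2.imwrite(f"pics/{name}.png",cv2.resize(im,None,fx=s,fy=s,interpolation=cv2.INTER_CUBIC)[:,:,::-1])
E
python3 - <<'E'
from h import *
a=cv2.imread('pics/scene0.png')[:,:,::-1];b=cv2.imread('pics/side0.png')[:,:,::-1]
save('a1',a,(230,180,390,290),5);save('b1',b,(220,140,420,320),4); save('a2',a,(400,230,480,330),6)
E
```

```text
(no output)
```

View pics/a1.png

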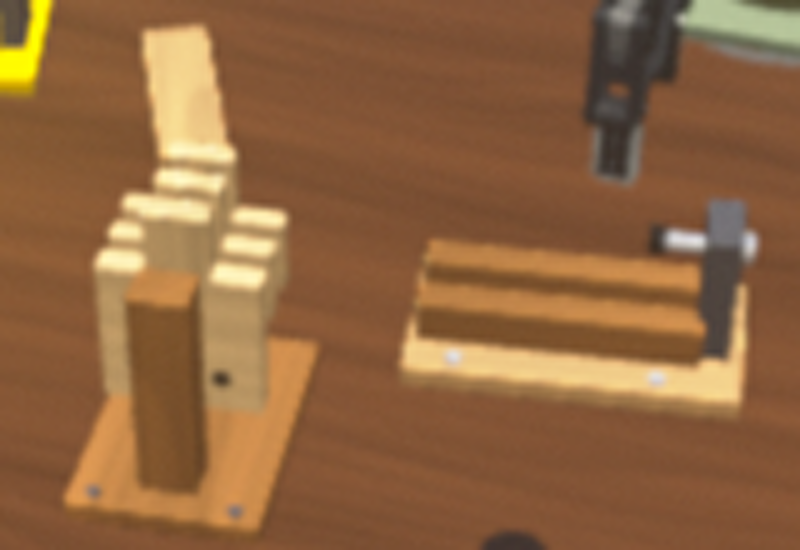

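View pics/b1.png

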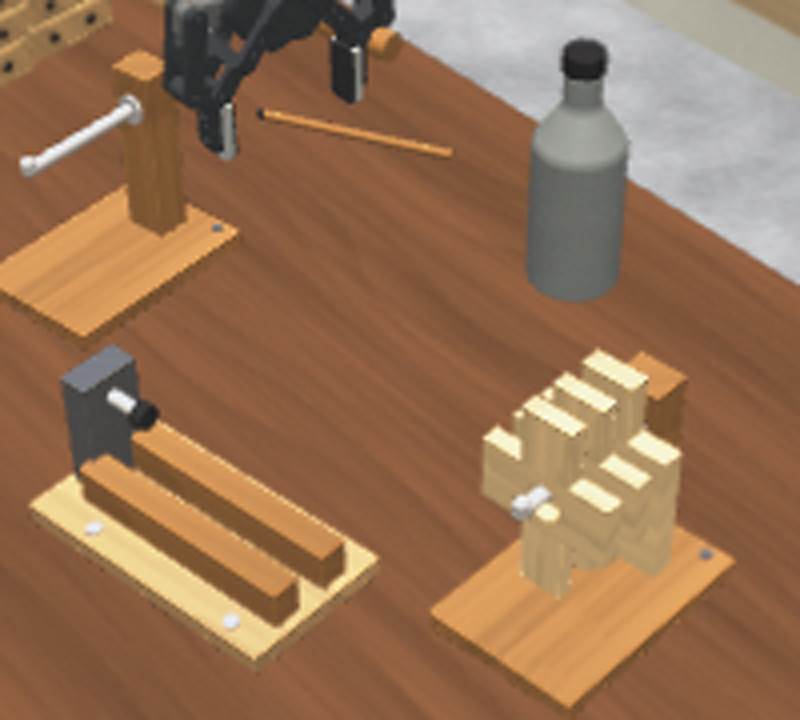

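View pics/a2.png

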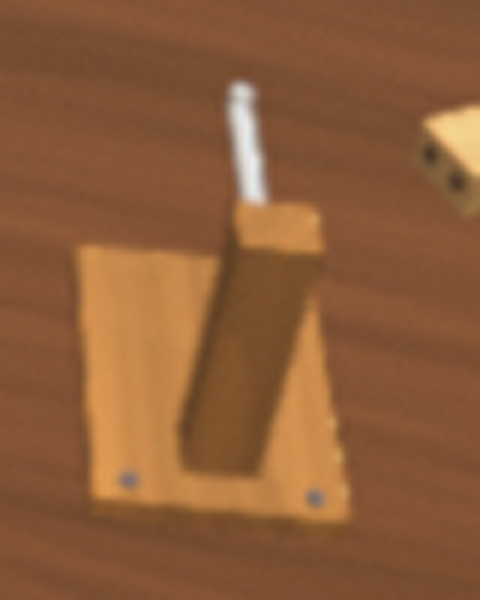

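```bash
python3 - <<'E'
from h import *
A=bot.calibration('scene');B=bot.calibration('side')
fa=lambda u,v:(230+u/5,180+v/5); fb=lambda u,v:(220+u/4,140+v/4); f2=lambda u,v:(400+u/6,230+v/6)
P=lambda *x:print(*[np.round(i,4) for i in x])
P('full scene',*[onz(A,fa(*p),.014)[:2] for p in [(68,498),(258,523),(318,343)]])
P('full side',*[onz(B,fb(*p),.014)[:2] for p in [(432,610),(568,703),(733,563)]])
P('full posttop scene', *[onz(A,fa(*p),.15)[:2] for p in [(127,300),(190,305),(200,275),(137,270)]])
P('full posttop side', *[onz(B,fb(*p),.15)[:2] for p in [(628,372),(660,395),(687,380),(648,352)]])
P('spare scene',*[onz(A,f2(*p),.014)[:2] for p in [(78,248),(92,497),(348,517)]])
P('spare posttop', *[onz(A,f2(*p),.15)[:2] for p in [(238,205),(233,247),(322,252),(318,208)]])
P('spare side',*[onz(B,fb(*p),.014)[:2] for p in [(85,333),(238,232)]])
P('spare tip',onz(A,f2(240,90),.125),tri(A,f2(240,92),B,fb(28,162)))
P('jig scene base top corners',*[onz(A,fa(*p),.015)[:2] for p in [(402,370),(740,403)]])
P('jig side', *[onz(B,fb(*p),.015)[:2] for p in [(32,507),(255,657),(377,560)]])
P('pad tip', tri(A,fa(657,240),B,fb(147,413)))
P('tab tops (rear,mid,front) side', *[onz(B,fb(*p),z)for p,z in [((615,370),.175+.0),((585,393),.175),((555,417),.175)]])
P('tab tops scene', *[onz(A,fa(*p),z)for p,z in [((166,210),.175),((190,182),.175),((197,155),.175)]])
W=bot.calibration('wrist')
P('wrist full foot corners',*[onz(W,p,.014)[:2] for p in[(275,378),(421,360)]])
P('jig wrist',*[onz(W,p,.015)[:2] for p in[(120,158),(235,138),(276,335)]])
P('stoptop wrist',*[onz(W,p,.103)[:2] for p in[(106,172),(165,160),(171,190),(110,200)]])
E
```

```text
Traceback (most recent call last):
numpy._core._exceptions._UFuncNoLoopError: ufunc 'multiply' did not contain a loop with signature matching types (dtype('<U10'), dtype('float64')) -> None
```

```bash
python3 - <<'E'
from h import *
A=bot.calibration('scene');B=bot.calibration('side')
np.set_printoptions(precision=4,suppress=True)
fa=lambda u,v:(230+u/5,180+v/5); fb=lambda u,v:(220+u/4,140+v/4); f2=lambda u,v:(400+u/6,230+v/6)
P=print
P('full scene',*[onz(A,fa(*p),.014)[:2] for p in [(68,498),(258,523),(318,343)]])
P('full side',*[onz(B,fb(*p),.014)[:2] for p in [(432,610),(568,703),(733,563)]])
P('full posttop scene', *[onz(A,fa(*p),.15)[:2] for p in [(127,300),(190,305),(200,275),(137,270)]])
P('full posttop side', *[onz(B,fb(*p),.15)[:2] for p in [(660,395),(687,380),(648,352)]])
P('spare scene',*[onz(A,f2(*p),.014)[:2] for p in [(78,248),(92,497),(348,517)]])
P('spare posttop', *[onz(A,f2(*p),.15)[:2] for p in [(238,205),(233,247),(322,252),(318,208)]])
P('spare side',*[onz(B,fb(*p),.014)[:2] for p in [(85,333),(238,232)]])
P('spare tip',tri(A,f2(240,92),B,fb(28,162)))
P('jig scene base top corners',*[onz(A,fa(*p),.015)[:2] for p in [(402,370),(740,403)]])
P('jig side', *[onz(B,fb(*p),.015)[:2] for p in [(32,507),(255,657),(377,560)]])
P('pad tip', tri(A,fa(657,240),B,fb(147,413)))
P('tab tops (rear,mid,front) side', *[onz(B,fb(*p),z)for p,z in [((615,370),.175+.0),((585,393),.175),((555,417),.175)]])
P('tab tops scene', *[onz(A,fa(*p),z)for p,z in [((166,210),.175),((190,182),.175),((197,155),.175)]])
W=bot.calibration('wrist')
P('wrist full foot corners',*[onz(W,p,.014)[:2] for p in[(275,378),(421,360)]])
P('jig wrist',*[onz(W,p,.015)[:2] for p in[(120,158),(235,138),(276,335)]])
P('stoptop wrist',*[onz(W,p,.103)[:2] for p in[(106,172),(165,160),(171,190),(110,200)]])
E
```

```text
full scene [ 0.6974 -0.272 ] [ 0.6828 -0.1666] [ 0.5298 -0.1852]
full side [ 0.5295 -0.1907] [ 0.5419 -0.2956] [ 0.6952 -0.2796]
full posttop scene [ 0.6801 -0.2356] [ 0.6736 -0.2035] [ 0.649  -0.2077] [ 0.6555 -0.2403]
full posttop side [ 0.6528 -0.2442] [ 0.674  -0.2449] [ 0.6747 -0.2128]
spare scene [0.5173 0.1675] [0.6724 0.1944] [0.6502 0.3013]
spare posttop [0.6243 0.2265] [0.6505 0.2269] [0.6423 0.2616] [0.6158 0.2583]
spare side [0.5146 0.1638] [0.6659 0.1902]
spare tip (array([0.5197, 0.222 , 0.1254]), np.float64(0.0017095252564177318))
jig scene base top corners [ 0.5385 -0.1302] [0.5046 0.0641]
jig side [0.3931 0.0379] [ 0.4258 -0.1535] [ 0.5301 -0.1381]
pad tip (array([ 0.4595, -0.0021,  0.0841]), np.float64(0.0025267760632255126))
tab tops (rear,mid,front) side [ 0.6268 -0.2322  0.175 ] [ 0.6006 -0.2356  0.175 ] [ 0.5745 -0.2395  0.175 ]
tab tops scene [ 0.6329 -0.2319  0.175 ] [ 0.6059 -0.2292  0.175 ] [ 0.5819 -0.2347  0.175 ]
wrist full foot corners [ 0.5294 -0.1861] [ 0.6844 -0.1641]
jig wrist [0.3947 0.0458] [0.5014 0.0626] [ 0.5323 -0.1336]
stoptop wrist [0.4276 0.0424] [0.4703 0.0503] [0.4725 0.0296] [0.4277 0.0227]
```

```bash
python3 - <<'E'
from h import *
np.set_printoptions(precision=4,suppress=True)
for nm,p in [('full',[.47,-.24,.33]),('jig',[.44,-.06,.33]),('spare',[.46,.215,.33])]:
    for yaw in (188,):
        print(bot.inverse_kinematics(p,[180,0,yaw]))
    t=bot.current_clock();bot.movep(p,[180,0,188]);print(bot.current_clock()-t, bot.current_joint_positions())
    bot.wait(.2)
    c=bot.calibration('wrist');im=bot.snapshot('wrist');save('w_'+nm,im)
    np.save('c_'+nm,c,allow_pickle=True)
A=bot.snapshot('scene');B=bot.snapshot('side');save('a3',A);save('b3',B)
E
```

```text
[ -28.2993   11.3184   85.1881    0.       83.4935 -126.2993]
1.8917000000000002 [ -28.2765   11.3281   85.2016    0.0088   83.4889 -126.279 ]
[  -9.2491    3.3371   94.6358    0.       82.0271 -107.2491]
0.7582999999999998 [  -9.2771    3.3545   94.5906   -0.0527   81.9953 -107.2869]
[ 23.7532   9.4154  87.584    0.      83.0006 -74.2468]
1.0667 [ 23.6752   9.4039  87.6008  -0.0476  83.0092 -74.2745]
```

View pics/w_full.png

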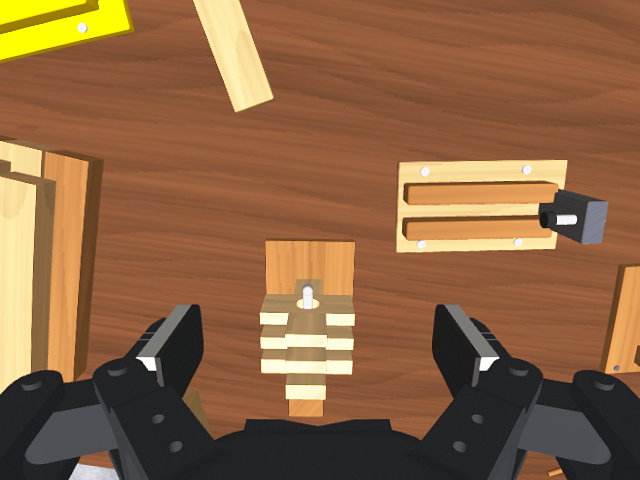

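View pics/w_jig.png

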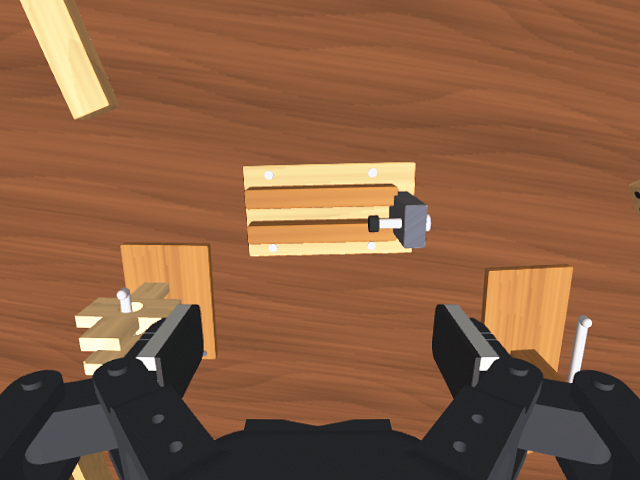

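View pics/w_spare.png

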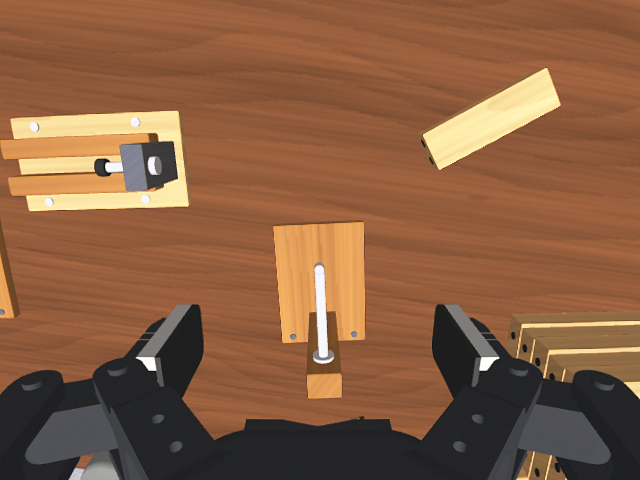

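```bash
python3 - <<'E'
from h import *
r=lambda n:cv2.imread(f'pics/w_{n}.png')[:,:,::-1]
save('c1',r('full'),(250,230,370,425),4);save('c2',r('jig'),(235,150,440,265),3.9);save('c3',r('spare'),(265,215,375,405),4)
E
```

```text
(no output)
```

View pics/c1.png

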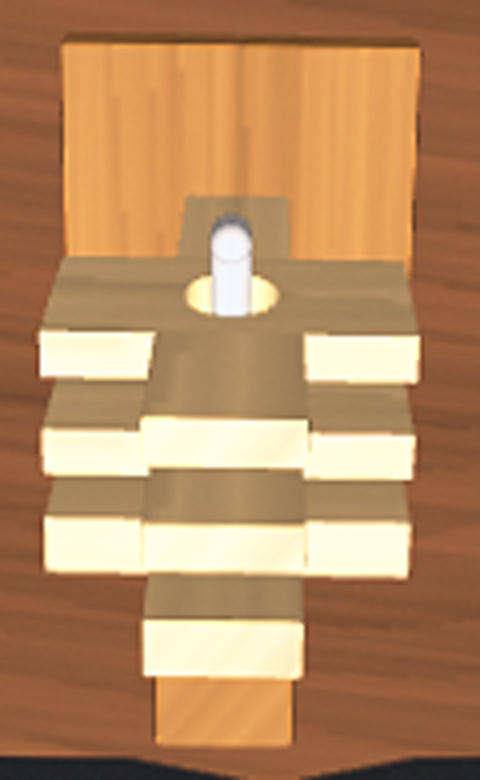

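View pics/c2.png

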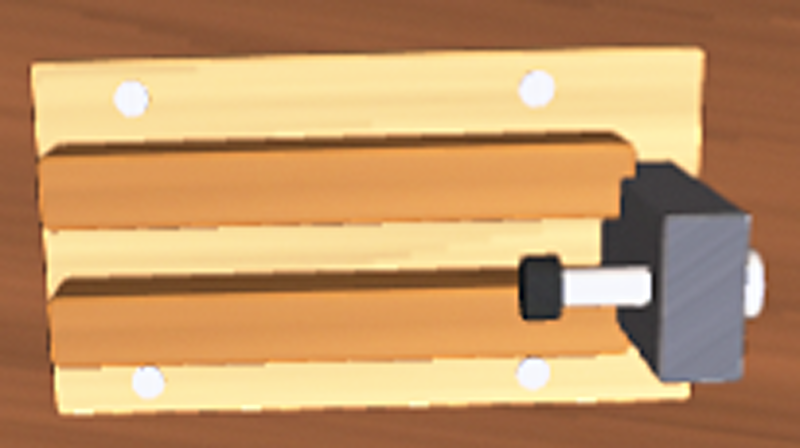

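View pics/c3.png

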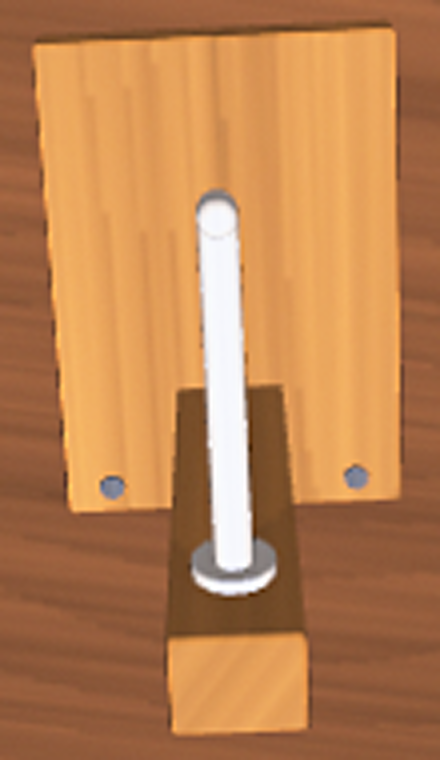

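```bash
python3 - <<'E'
from h import *
np.set_printoptions(precision=4,suppress=True)
C={n:np.load(f'c_{n}.npy',allow_pickle=True).item() for n in('full','jig','spare')}
fo=lambda u,v:(250+u/4,230+v/4)
jo=lambda u,v:(235+u/3.9,150+v/3.9)
so=lambda u,v:(265+u/4,215+v/4)
def q(t,c,f,pts,z): 
    r=[onz(C[c],f(*p),z)[:2] for p in pts]; print(t,*r); return r
def ang(a,b): d=b-a; return np.degrees(np.arctan2(d[1],d[0]))
q('full foot',"full",fo,[(62,44),(420,48)],.014)
for nm,v0,v1,uL,uR in [('sq',418,470,143,306),('rd',523,573,143,303),('rear',621,676,144,302)]:
    r=q(nm+' tab',"full",fo,[(uL,v0),(uR,v0+2),(uL,v1-2),(uR,v1)],.175); print(' c',np.mean(r,0),ang(r[1],r[0]),np.linalg.norm(r[1]-r[0]),np.linalg.norm(r[2]-r[0]))
for nm,v0,v1,uL,uR in [('sq',331,379,40,418),('rd',429,475,43,413),('rear',517,573,45,410)]:
    r=q(nm+' sh',"full",fo,[(uL,v0),(uR,v0+4),(uL,v1-3),(uR,v1)],.135); print(' c',np.mean(r,0),ang(r[1],r[0]),np.linalg.norm(r[1]-r[0]))
r=q('full post top',"full",fo,[(155,681),(293,683),(156,745),(294,745)],.15);print(np.mean(r,0))
q('full tip top',"full",fo,[(232,240)],.130)
r=q('spare post top',"spare",so,[(167,637),(305,633),(174,733),(308,728)],.15);print(np.mean(r,0))
r=q('spare tip top',"spare",so,[(218,218)],.130); 
r=q('spare foot',"spare",so,[(34,45),(394,30),(70,512),(400,497)],.014);print(np.mean(r,0),ang(r[0],r[2]),ang(r[1],r[3]),ang(r[0],r[1]),np.linalg.norm(r[1]-r[0]))
q('spare root',"spare",so,[(234,565)],.125)
r=q('jig base',"jig",jo,[(32,64),(704,50),(60,414),(690,399)],.015);print(ang(r[0],r[1])-90,ang(r[2],r[3])-90,np.linalg.norm(r[0]-r[1]))
r=q('rails -x: outer top,inner top','jig',jo,[(60,147),(630,134),(42,231),(620,215)],.045);print(ang(r[0],r[1])-90,ang(r[2],r[3])-90,np.linalg.norm(r[2]-r[3]))
r=q('rails +x: inner(far) top','jig',jo,[(60,296),(520,272),(52,366),(628,350)],.045);print(ang(r[0],r[1])-90,ang(r[2],r[3])-90)
r=q('stop top','jig',jo,[(667,213),(749,213),(660,380),(741,380)],.103);print(np.mean(r,0))
q('pad end','jig',jo,[(521,288)],.094)
q('pad end','jig',jo,[(521,288)],.085)
E
```

```text
full foot [ 0.5412 -0.2932] [ 0.5272 -0.1848]
sq tab [ 0.5724 -0.2521] [ 0.568  -0.2176] [ 0.5844 -0.2507] [ 0.58   -0.2158]
 c [ 0.5762 -0.234 ] -82.71528859298509 0.03479757028424749 0.012140705790513167
rd tab [ 0.598  -0.2491] [ 0.5936 -0.2144] [ 0.6102 -0.2477] [ 0.6057 -0.2126]
 c [ 0.6019 -0.231 ] -82.73507962172424 0.03495336359669282 0.01222948991266915
rear tab [ 0.6231 -0.246 ] [ 0.6186 -0.2109] [ 0.6372 -0.2443] [ 0.6327 -0.2089]
 c [ 0.6279 -0.2275] -82.75252911469904 0.035300794000070905 0.014181643781225073
sq sh [ 0.5757 -0.2795] [ 0.5642 -0.1903] [ 0.5876 -0.2783] [ 0.5757 -0.1883]
 c [ 0.5758 -0.2341] -82.6071025885682 0.08992369731795936
rd sh [ 0.6018 -0.2762] [ 0.5903 -0.1871] [ 0.6136 -0.275 ] [ 0.6017 -0.1851]
 c [ 0.6019 -0.2309] -82.62518006048853 0.08986101311969645
rear sh [ 0.6262 -0.2733] [ 0.6146 -0.1837] [ 0.6415 -0.2719] [ 0.6295 -0.1812]
 c [ 0.6279 -0.2275] -82.63871556106591 0.09037758415027385
full post top [ 0.6586 -0.241 ] [ 0.6544 -0.2074] [ 0.6776 -0.2385] [ 0.6728 -0.2045]
[ 0.6659 -0.2229]
full tip top [ 0.5482 -0.2372]
spare post top [0.6171
[... 152 characters left out ...]
7 0.1964] [0.6481 0.3038]
[0.5802 0.2357] 10.3391112160374 10.551540931322142 100.35534550172791 0.10873054353939798
spare root [0.611  0.2414]
jig base [ 0.4252 -0.1496] [0.3936 0.0473] [ 0.533  -0.1313] [0.5008 0.065 ]
9.117283616638858 9.334023032868288 0.19940725005244767
rails -x: outer top,inner top [ 0.4436 -0.1346] [0.418  0.0236] [ 0.4683 -0.1375] [0.441  0.0252]
9.226025567732876 9.519739816158747 0.1648864274946882
rails +x: inner(far) top [ 0.4867 -0.1306] [ 0.4614 -0.0002] [ 0.508 -0.131] [0.48   0.0351]
10.967451256753762 9.563740865350482
stop top [0.4295 0.0237] [0.4266 0.0438] [0.472  0.0304] [0.4691 0.051 ]
[0.4493 0.0372]
pad end [ 0.4552 -0.0073]
pad end [ 0.4572 -0.0058]
```

```bash
cat >> h.py <<'E'
np.set_printoptions(precision=4,suppress=True)
def fr(o,yaw):
    a=np.radians(yaw); ex=np.array([np.cos(a),np.sin(a)]);ey=np.array([-np.sin(a),np.cos(a)]);o=np.array(o)
    return lambda x,y,z: list(o+ex*x+ey*y)+[z]
YF,YS,YJ=7.35,10.4,9.3
FULL=fr([.6475,-.225],YF); SPARE=fr([.6146,.242],YS); JIG=fr([.4638,-.0522],YJ)
oF,oS,oJ=[180,0,180+YF],[180,0,180+YS],[180,0,180+YJ]
GZ=.139
def st(m=''): print(m,round(bot.current_clock(),2),bot.current_tcp_pos(),bot.current_ft_force(),round(bot.current_width(),3))
E
python3 - <<'E'
from h import *
a=np.radians(YF);ex=np.array([np.cos(a),np.sin(a)]);ey=np.array([-np.sin(a),np.cos(a)])
for p in [(.576,-.234),(.602,-.231),(.628,-.2275)]:
    d=np.array(p)-[.6475,-.225]; print(d@ex,d@ey)
st('start')
bot.movep(FULL(-71.7e-3,0,.25),oF); st()
bot.move_straight(FULL(-71.7e-3,0,GZ)); st()
bot.wait(.1); save('d_side',bot.snapshot('side'),(280,130,480,330),3); save('d_w',bot.snapshot('wrist'))
E
```

```text
-0.0720638687409796 0.0002209571969013596
-0.045893715603705636 -0.00012987719655265867
-0.01965959739078084 1.5180000058112337e-05
start 4.72 [0.4602 0.2143 0.3301] [ 0.0821  0.5815 -0.3833] 0.997
 6.43 [ 0.5767 -0.2331  0.2504] [ 0.4942 -0.0193 -0.1187] 1.006
 7.33 [ 0.5771 -0.2342  0.14  ] [-0.0712 -0.6313 -0.3504] 0.995
```

View pics/d_side.png

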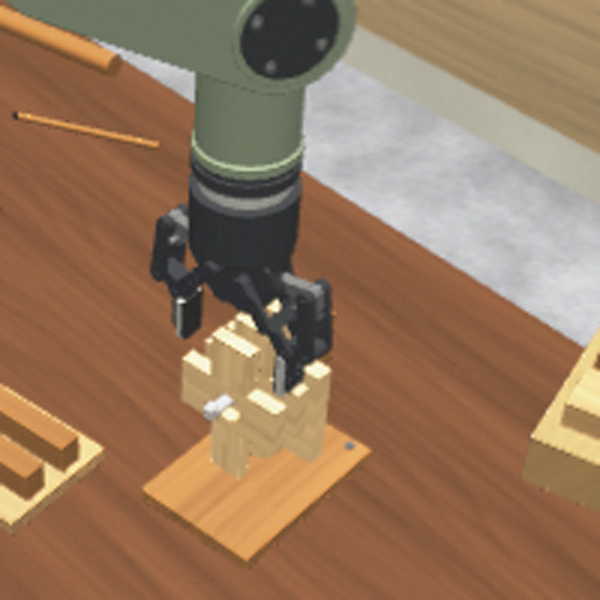

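View pics/d_w.png

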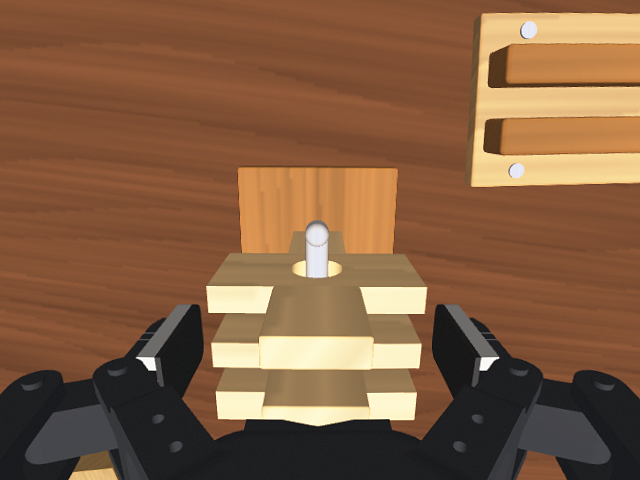

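```bash
python3 - <<'E'
from h import *
c=bot.calibration('wrist')
for z in (.152,.174): print(proj(c,[FULL(-71.7e-3+dx,dy,z) for dx in(-.011,.011) for dy in (-.0425,.0425)]))
print(proj(c,[FULL(-72e-3+dx,0,.175) for dx in(-.006,.006)]))
E
```

```text
[[200.6159 294.2854]
 [432.9199 294.4573]
 [205.6858 347.1578]
 [427.8694 347.3567]]
[[180.6509 323.0296]
 [452.5306 323.2568]
 [187.7094 382.8211]
 [445.5122 383.083 ]]
[[316.5233 338.6952]
 [316.5387 371.7076]]
```

```bash
python3 - <<'E'
from h import *
bot.move_gripper(0.0); st('closed')
p=np.array(bot.current_tcp_pos()); 
L=.0095
x=-71.7e-3
bot.move_straight(FULL(x,0,GZ+L),feed=.05); bot.wait(.15);st('lift')
save('e_side',bot.snapshot('side'),(280,130,480,330),3)
bot.move_straight(FULL(-.135,0,GZ+L),feed=.08); st('off')
save('e_w',bot.snapshot('wrist'))
E
```

```text
closed 8.03 [ 0.5765 -0.2343  0.1393] [-0.747  -0.9853  2.0892] 0.41
lift 8.53 [ 0.5762 -0.2341  0.1483] [ 0.4058 -0.402  -0.4596] 0.413
off 9.52 [ 0.5141 -0.2424  0.1486] [ 0.3021 -0.0895 -0.6061] 0.413
```

View pics/e_side.png

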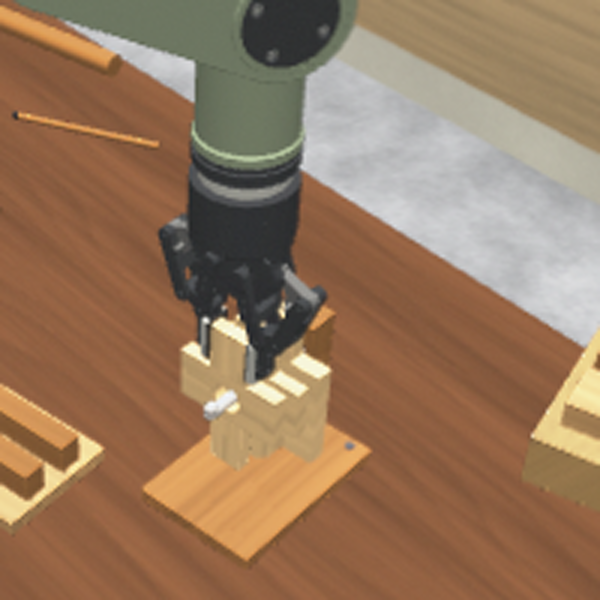

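View pics/e_w.png

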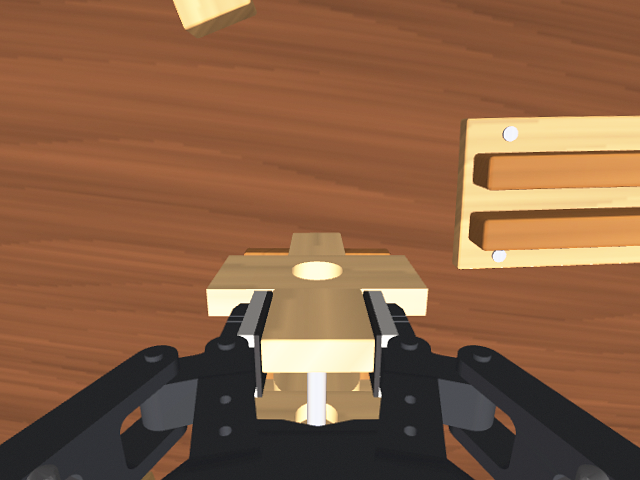

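```bash
python3 - <<'E'
from h import *
L=.0095
bot.move_straight(FULL(-.145,0,.26),feed=.25); st()
bot.movep(SPARE(-.135,0,.26),oS); st()
bot.move_straight(SPARE(-.135,0,GZ+L),feed=.2); bot.wait(.2); st('pre')
save('f_w',bot.snapshot('wrist')); save('f_side',bot.snapshot('side'),(180,100,380,250),4); save('f_sc',bot.snapshot('scene'),(380,190,500,310),5)
E
```

```text
10.17 [ 0.5034 -0.2432  0.2589] [-0.856   0.5203 -2.0583] 0.409
 11.86 [0.4822 0.2168 0.2598] [-0.1975 -0.0732 -0.4998] 0.414
pre 12.77 [0.4827 0.2179 0.1499] [-0.5916  0.2571 -0.6773] 0.411
```

View pics/f_w.png

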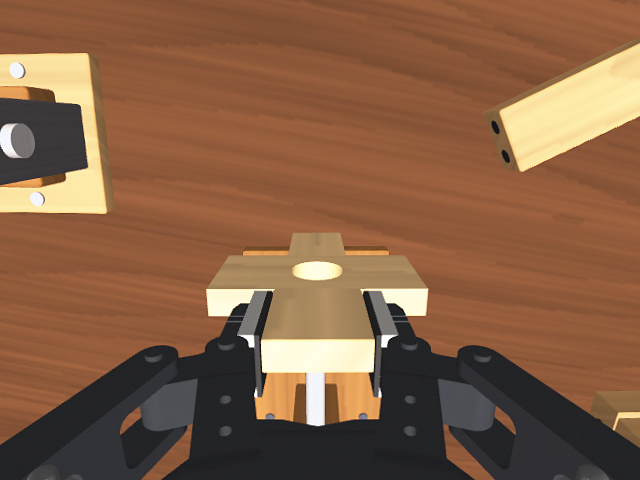

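View pics/f_side.png

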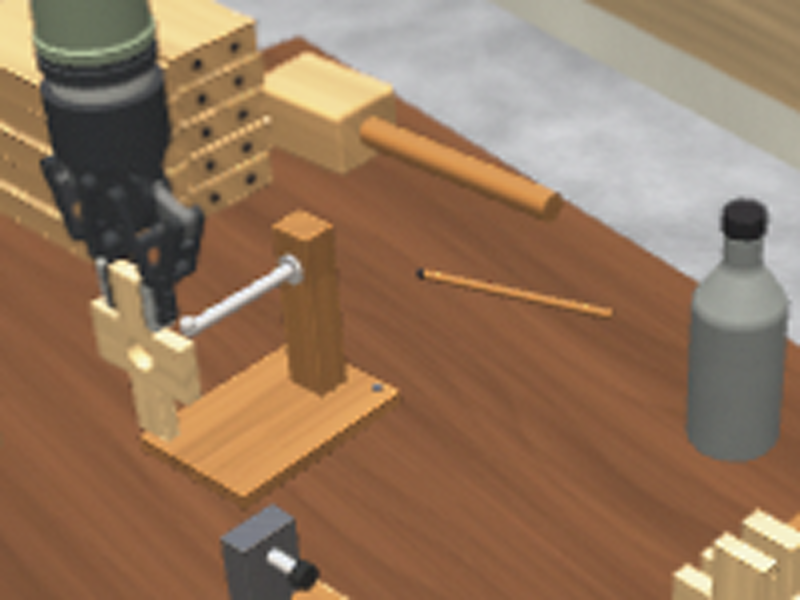

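View pics/f_sc.png

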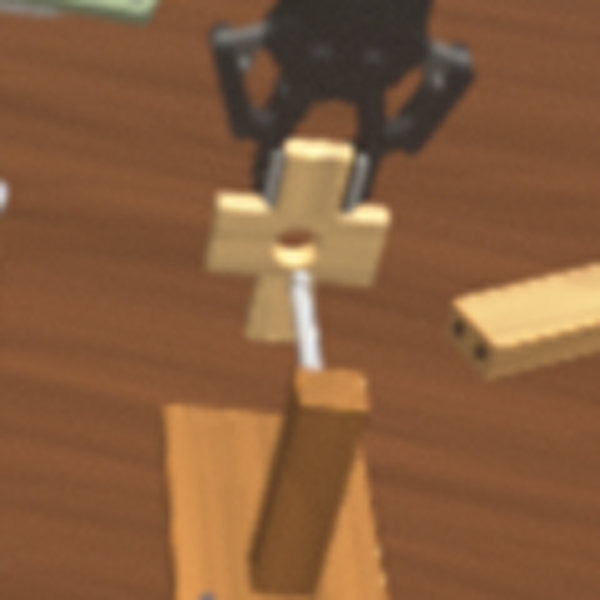

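```bash
python3 - <<'E'
from h import *
st()
f0=np.array(bot.current_ft_force())
for x in (-.115,-.10,-.085,-.06,-.032):
    bot.move_straight(SPARE(x,0,GZ+.0092),feed=.08); f=np.array(bot.current_ft_force()); print(x,f-f0)
    if np.linalg.norm(f-f0)>6: print('stop');break
st(); save('g_w',bot.snapshot('wrist')); save('g_side',bot.snapshot('side'),(180,100,380,250),4)
E
```

```text
12.92 [0.4821 0.2178 0.1493] [ 0.3052 -0.3344 -0.5232] 0.414
-0.115 [-0.2674  0.7841  0.1112]
-0.1 [ 0.0666  0.2064 -0.5052]
-0.085 [-0.4453  0.4115 -0.7946]
-0.06 [-0.1121  0.6522  0.2869]
-0.032 [0.1297 0.0486 0.3333]
 14.97 [0.5827 0.2361 0.148 ] [ 0.4349 -0.2859 -0.1899] 0.416
```

View pics/g_side.png

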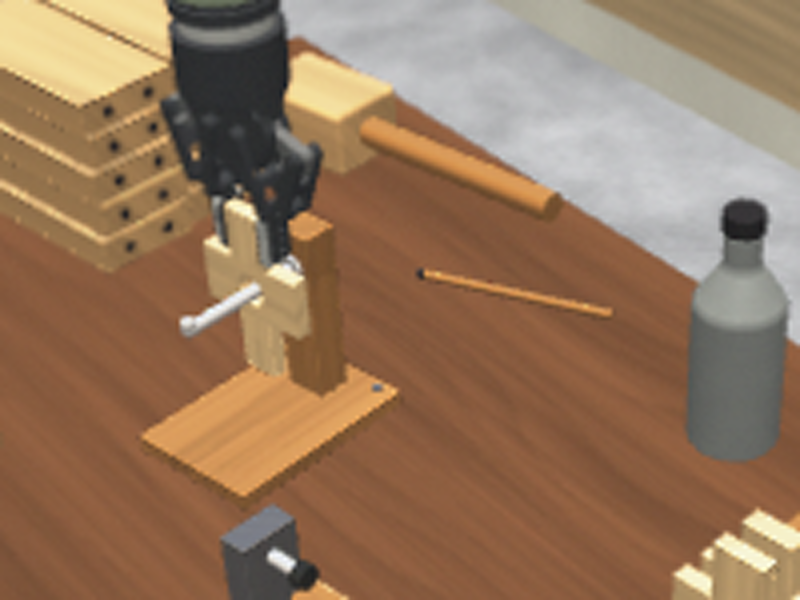

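View pics/g_w.png

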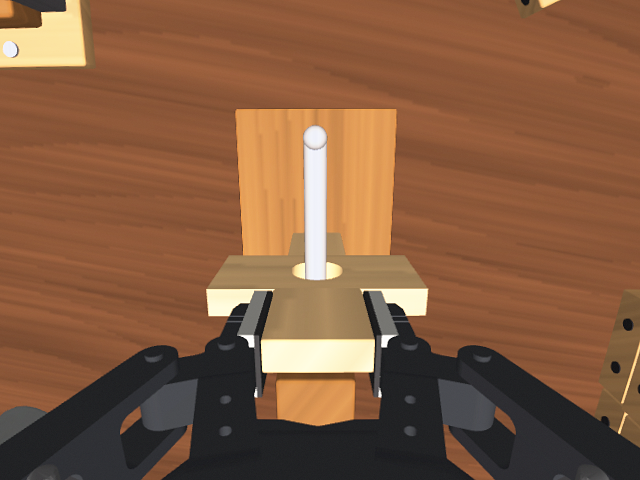

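```bash
python3 - <<'E'
from h import *
x=-.032
bot.move_straight(SPARE(x,0,GZ+.0005),feed=.04); bot.wait(.1); st('low')
bot.move_gripper(0.9); st('open')
bot.move_straight(SPARE(x,0,.26),feed=.2); st()
save('i_w',bot.snapshot('wrist')); save('i_side',bot.snapshot('side'),(180,100,380,250),4)
E
```

```text
low 15.53 [0.5829 0.2362 0.1393] [-1.0921  0.5066  0.8136] 0.41
open 16.02 [0.5831 0.2362 0.1395] [-0.4978  0.3283 -0.4685] 0.897
 16.77 [0.5825 0.236  0.2588] [-0.7818  0.8126 -0.2736] 0.897
```

View pics/i_side.png

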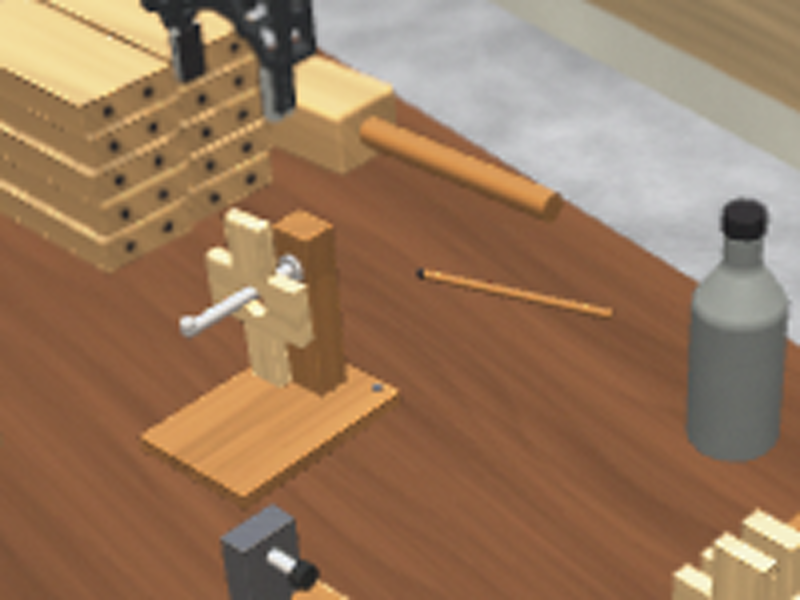

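View pics/i_w.png

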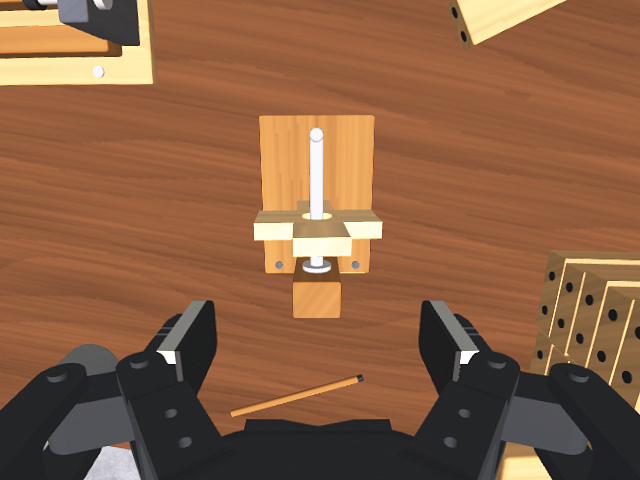

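```bash
python3 - <<'E'
from h import *
bot.movep(FULL(-.046,0,.27),oF); st()
bot.wait(.1)
c=bot.calibration('wrist'); save('j_w',bot.snapshot('wrist')); np.save('c_j',c,allow_pickle=True)
print(proj(c,[FULL(-.046+dx,dy,.175) for dx in(-.006,.006) for dy in(-.018,.018)]))
E
```

```text
18.57 [ 0.6022 -0.2297  0.27  ] [ 0.0188 -0.3577 -0.713 ] 0.899
[[286.1332 232.2479]
 [343.3037 232.3541]
 [286.5118 250.4262]
 [342.9215 250.5309]]
```

View pics/j_w.png

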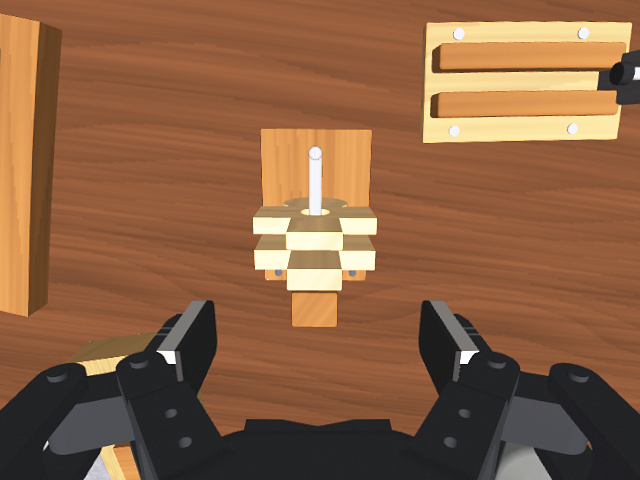

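Round tab at (315, 241) coincides with the prediction (rows 232–250). Proceed with it as with the square one.

```bash
python3 - <<'E'
from h import *
L=.0095;x=-.046
bot.move_straight(FULL(x,0,GZ),feed=.2); bot.wait(.1); st()
bot.move_gripper(0.0); st('closed')
bot.move_straight(FULL(x,0,GZ+L),feed=.05); bot.wait(.1);st('lift')
bot.move_straight(FULL(-.09,0,GZ+L),feed=.1); st()
bot.move_straight(FULL(-.135,0,GZ+L),feed=.1); st('off')
bot.move_straight(FULL(-.145,0,.26),feed=.25)
bot.movep(SPARE(-.135,0,.26),oS)
bot.move_straight(SPARE(-.135,0,GZ+L),feed=.2); bot.wait(.3); st('pre')
save('k_w',bot.snapshot('wrist')); save('k_side',bot.snapshot('side'),(180,100,380,250),4)
E
```

```text
19.63 [ 0.6029 -0.2312  0.1408] [-0.3165 -0.3035 -0.1586] 0.904
closed 20.08 [ 0.6022 -0.2311  0.1398] [-0.3275 -0.6184  3.6283] 0.414
lift 20.52 [ 0.6017 -0.2308  0.1482] [ 0.2146 -0.2233 -0.6607] 0.411
 21.12 [ 0.5587 -0.2367  0.1487] [ 0.7996 -0.9634 -1.1468] 0.41
off 21.72 [ 0.5142 -0.2424  0.1488] [-0.1097  0.4284 -0.3256] 0.411
pre 25.02 [0.4823 0.2178 0.1494] [-0.2223  0.1614 -0.6496] 0.411
```

View pics/k_w.png

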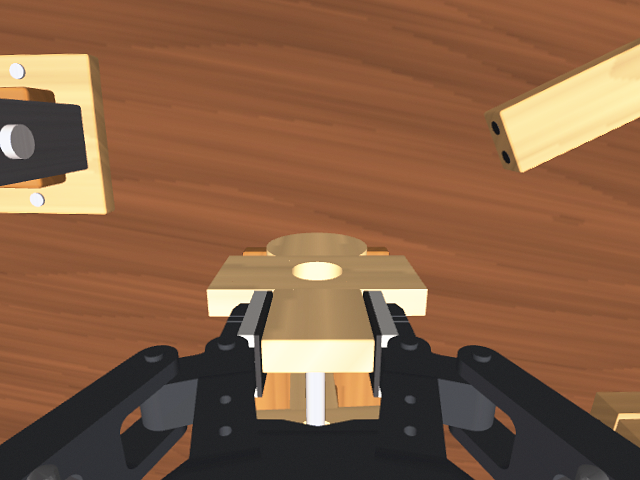

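View pics/k_side.png

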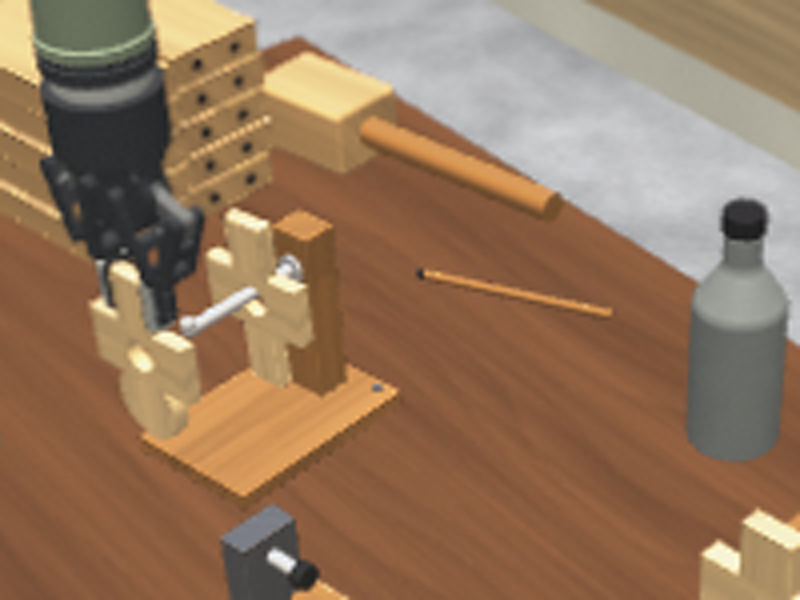

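```bash
python3 - <<'E'
from h import *
import sys
f0=np.array(bot.current_ft_force());x=-.066
for xx in (-.115,-.10,-.085,x):
    bot.move_straight(SPARE(xx,0,GZ+.0092),feed=.08); f=np.array(bot.current_ft_force()); print(xx,f-f0)
    if np.linalg.norm(f-f0)>6: print('stop');sys.exit()
bot.move_straight(SPARE(x,0,GZ+.0005),feed=.04); bot.wait(.1); st('low')
bot.move_gripper(0.9); st('open')
bot.move_straight(SPARE(x,0,.26),feed=.2); st()
save('l_w',bot.snapshot('wrist')); save('l_side',bot.snapshot('side'),(180,100,380,250),4)
bot.movep(FULL(-.0197,0,.27),oF); st(); bot.wait(.1)
c=bot.calibration('wrist'); save('m_w',bot.snapshot('wrist'))
print(proj(c,[FULL(-.0197+dx,dy,.175) for dx in(-.0075,.0075) for dy in(-.018,.018)]))
E
```

```text
-0.115 [-0.9531  0.9822 -0.1446]
-0.1 [-0.4696  2.2099 -0.1187]
-0.085 [ 0.1943  1.1889 -0.5168]
-0.066 [-0.4257  1.547   0.1362]
low 27.06 [0.5496 0.2301 0.1398] [-0.3413  0.5244  3.8692] 0.413
open 27.54 [0.5496 0.23   0.1393] [0.5972 0.5882 0.1114] 0.902
 28.29 [0.549  0.2298 0.2588] [ 0.1404 -0.3848 -1.0434] 0.899
 30.09 [ 0.6282 -0.2262  0.27  ] [-0.3556  0.508  -0.4782] 0.901
[[285.8797 229.9889]
 [343.1193 230.0995]
 [286.3547 252.7004]
 [342.6438 252.809 ]]
```

View pics/l_side.png

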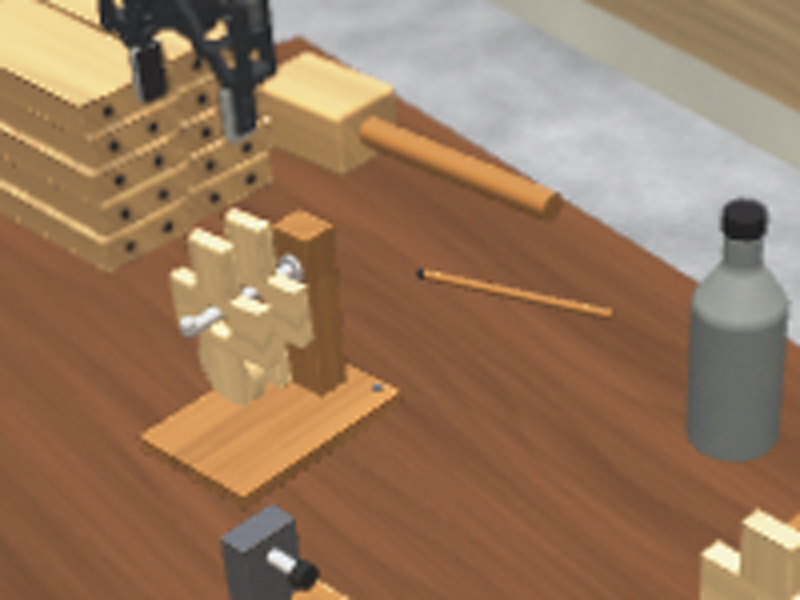

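View pics/m_w.png

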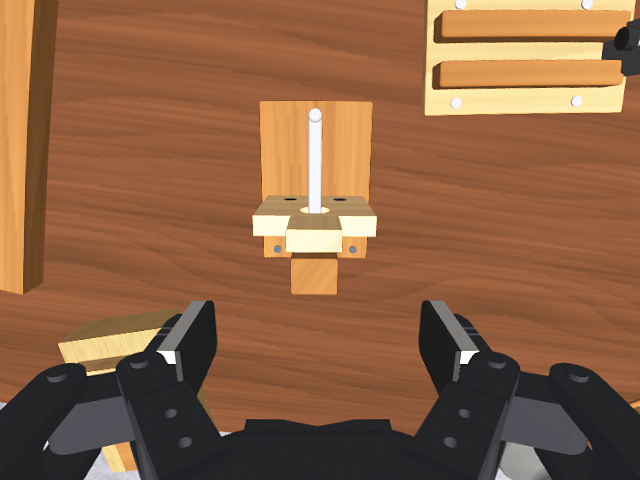

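```bash
python3 - <<'E'
from h import *
L=.0095;x=-.0197
bot.move_straight(FULL(x,0,GZ),feed=.2); bot.wait(.1); st()
bot.move_gripper(0.0); st('closed')
bot.move_straight(FULL(x,0,GZ+L),feed=.05); bot.wait(.1);st('lift')
bot.move_straight(FULL(-.09,0,GZ+L),feed=.1); st()
bot.move_straight(FULL(-.135,0,GZ+L),feed=.1); st('off')
bot.move_straight(FULL(-.145,0,.22),feed=.25)
bot.movep(JIG(0,-.032,.20),oJ)
bot.move_straight(JIG(0,-.032,.150),feed=.1); bot.wait(.3); st('pre')
c=bot.calibration('wrist'); np.save('c_n',c,allow_pickle=True)
save('n_w',bot.snapshot('wrist')); save('n_side',bot.snapshot('side'),(180,150,380,320),4); save('n_sc',bot.snapshot('scene'),(290,170,410,290),5)
E
```

```text
31.15 [ 0.6291 -0.2279  0.141 ] [ 0.9202  0.8108 -0.8776] 0.902
closed 31.6 [ 0.6283 -0.2279  0.1399] [-0.2048 -1.3243  2.8919] 0.414
lift 32.04 [ 0.6277 -0.2274  0.1481] [ 1.0203 -0.4388 -1.908 ] 0.416
 32.89 [ 0.5589 -0.2366  0.1487] [ 0.0949 -0.5395 -1.9941] 0.415
off 33.49 [ 0.5142 -0.2424  0.1488] [-0.429  -0.208  -1.6658] 0.408
pre 35.58 [ 0.4693 -0.0838  0.1505] [ 1.0082 -0.19   -1.9233] 0.411
```

View pics/n_w.png

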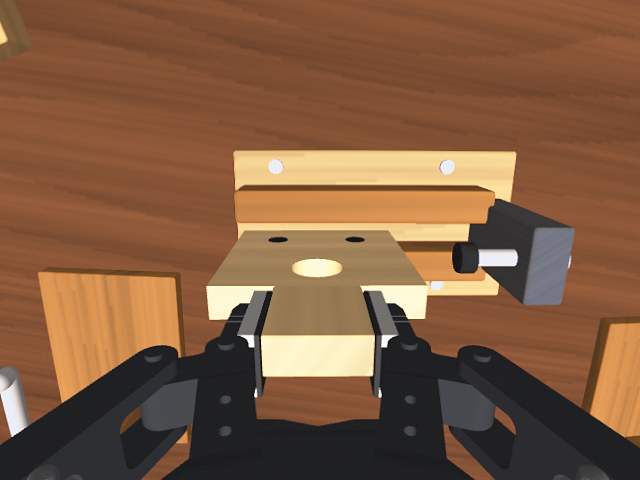

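View pics/n_side.png

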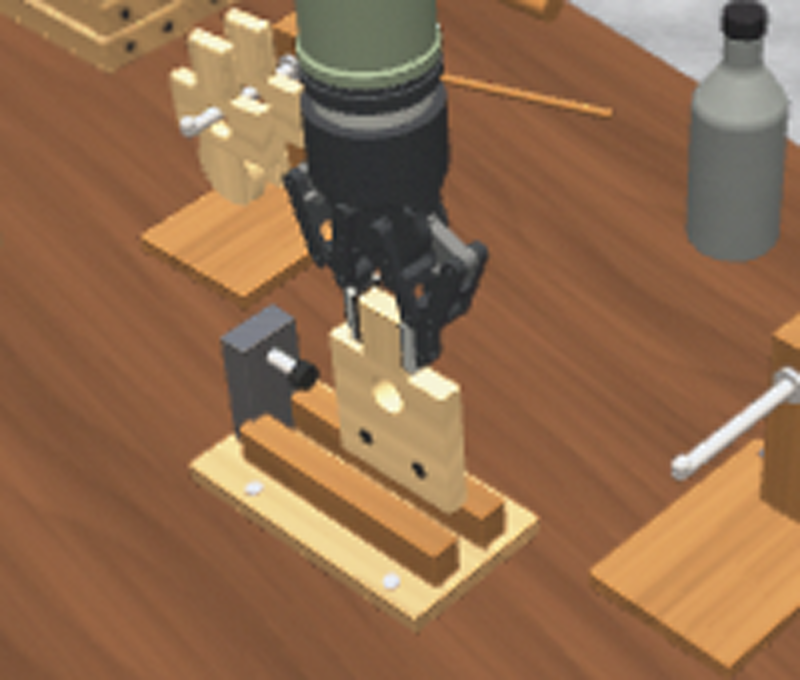

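View pics/n_sc.png

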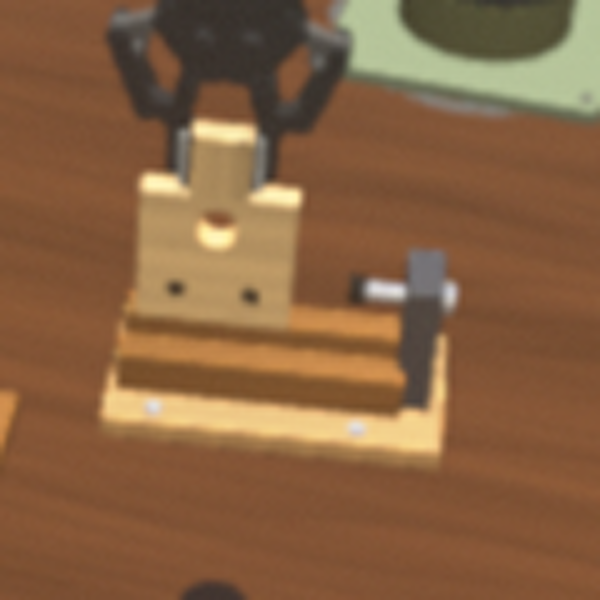

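```bash
python3 - <<'E'
from h import *
c=np.load('c_n.npy',allow_pickle=True).item()
a=np.radians(YJ);ex=np.array([np.cos(a),np.sin(a)]);ey=np.array([-np.sin(a),np.cos(a)]);o=np.array(JIG(0,0,0)[:2])
def J(px,z): d=onz(c,px,z)[:2]-o; return np.array([d@ex,d@ey])*1e3
im=cv2.imread('pics/n_w.png');g=im[:,:,:].astype(int).sum(2)
for u in (260,370): print(u,[ (v,g[v,u]) for v in range(214,240)])
for u in (245,420,440): print(u,[ (v,im[v,u].tolist()) for v in range(216,230)])
z=.045+.1505-.1395
print('tmpl near bottom',J((245,231),z),J((390,231),z))
print('tab',J((262,335),z+.13),J((374,335),z+.13),J((374,376),z+.13))
print('rail inner -x',J((238,222),.045),J((490,222),.045),'outer',J((250,191),.045),J((480,191),.045))
print('rail +x inner/outer',J((420,251),.045),J((440,280),.045))
print('pad',J((455,258),.085),'stop near top edge',J((535,228),.103),J((524,303),.103))
E
python3 - <<'E'
import sys; sys.path.insert(0,'.')
import os; os.chdir('.')
from h import *
a=cv2.imread('pics/n_w.png')[:,:,::-1]; save('n_w2',a,(200,140,500,320),2.6)
E
```

```text
260 [(214, np.int64(414)), (215, np.int64(421)), (216, np.int64(424)), (217, np.int64(424)), (218, np.int64(425)), (219, np.int64(421)), (220, np.int64(416)), (221, np.int64(390)), (222, np.int64(360)), (223, np.int64(570)), (224, np.int64(604)), (225, np.int64(610)), (226, np.int64(613)), (227, np.int64(616)), (228, np.int64(622)), (229, np.int64(630)), (230, np.int64(494)), (231, np.int64(381)), (232, np.int64(371)), (233, np.int64(379)), (234, np.int64(386)), (235, np.int64(391)), (236, np.int64(393)), (237, np.int64(388)), (238, np.int64(382)), (239, np.int64(378))]
370 [(214, np.int64(447)), (215, np.int64(449)), (216, np.int64(453)), (217, np.int64(452)), (218, np.int64(454)), (219, np.int64(451)), (220, np.int64(439)), (221, np.int64(419)), (222, np.int64(390)), (223, np.int64(561)), (224, np.int64(588)), (225, np.int64(590)), (226, np.int64(593)), (227, np.int64(595)), (228, np.int64(603)), (229, np.int64(611)), (230, np.int64(448)), (231, np.int64(371)), (232, np.int64(376)), (233, np.int64(382)), (234, np.int64(392)), (235, np.int64(402)), (236, np.int64(397)), (237, np.int
[... 707 characters left out ...]
, 208, 243])]
440 [(216, [85, 154, 224]), (217, [85, 153, 223]), (218, [85, 154, 223]), (219, [85, 152, 222]), (220, [83, 149, 220]), (221, [74, 141, 218]), (222, [64, 135, 215]), (223, [95, 146, 198]), (224, [134, 192, 234]), (225, [141, 204, 241]), (226, [141, 205, 242]), (227, [147, 212, 246]), (228, [152, 219, 249]), (229, [156, 223, 250])]
tmpl near bottom [ -7.1433 -77.1763] [-7.181  13.9784]
tab [ -8.0652 -48.7453] [ -8.0835 -14.0719] [  6.7599 -13.4128]
rail inner -x [-10.3324 -83.57  ] [-10.4965  81.997 ] outer [-30.6888 -74.7594] [-30.9731  72.9772]
rail +x inner/outer [ 9.5128 36.9383] [30.3533 52.2971]
pad [ 0.9425 46.2012] stop near top edge [-21.2221  79.4081] [20.5684 79.9964]
```

View pics/n_w2.png

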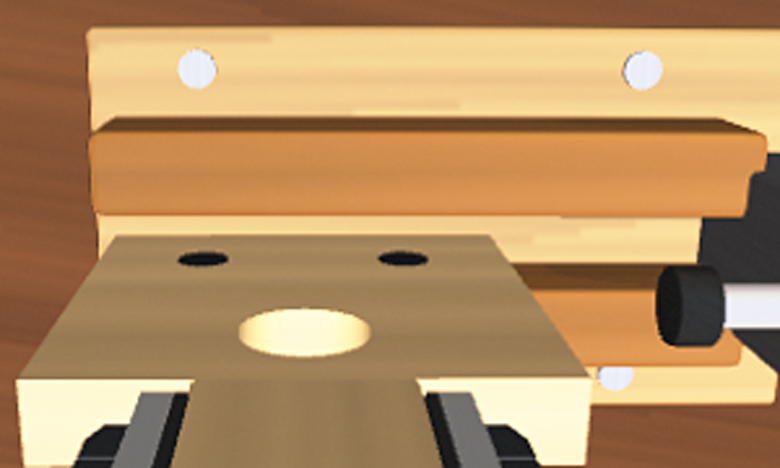

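```bash
cat >> h.py <<'E'
def F(n=12):
    r=[]
    for _ in range(n): r.append(bot.current_ft_force()); bot.wait(.008)
    f=np.mean(r,0); a=np.radians(YJ)
    return np.array([f[0]*np.cos(a)+f[1]*np.sin(a), -f[0]*np.sin(a)+f[1]*np.cos(a), f[2]])
E
python3 - <<'E'
from h import *
f0=F();print('base',f0,bot.current_clock())
for z in (.145,.14,.135,.13,.125,.12,.116,.1135,.112,.111,.110,.109,.108):
    bot.move_straight(JIG(0,-.032,z),feed=.06)
    f=F(6)-f0; print(z,f,bot.current_tcp_pos()[2])
    if abs(f[2])>3 or np.hypot(f[0],f[1])>5: break
st(); np.save('f0',f0)
save('o_side',bot.snapshot('side'),(180,150,380,320),4);save('o_w',bot.snapshot('wrist'))
E
```

```text
base [ 0.0435 -0.0154 -1.5494] 35.8333
0.145 [ 0.1351  0.1134 -0.072 ] 0.14470270430565388
0.14 [ 0.0632 -0.4922 -0.1659] 0.1397879997156445
0.135 [-0.2767  0.0738 -0.0291] 0.13480633912061998
0.13 [ 0.0397 -0.1509 -0.1087] 0.12983270732033905
0.125 [ 0.0178 -0.0626 -0.3691] 0.12479394707093577
0.12 [-0.0703  0.1723 -0.1663] 0.11982868582318632
0.116 [0.092  0.1765 0.1156] 0.11587054128446822
0.1135 [-0.186  -0.3393 -0.0588] 0.1134157792856867
0.112 [-0.0155  0.2692  0.2063] 0.11198608084802947
0.111 [-0.1042  0.1392 -0.2961] 0.11096172465603057
0.11 [-0.0666 -0.6085  2.3489] 0.11022965921976205
0.109 [-1.2398 -0.7303  9.0843] 0.11014582446101151
 39.43 [ 0.4694 -0.0839  0.1101] [-1.1418 -0.008   8.3805] 0.413
```

View pics/o_side.png

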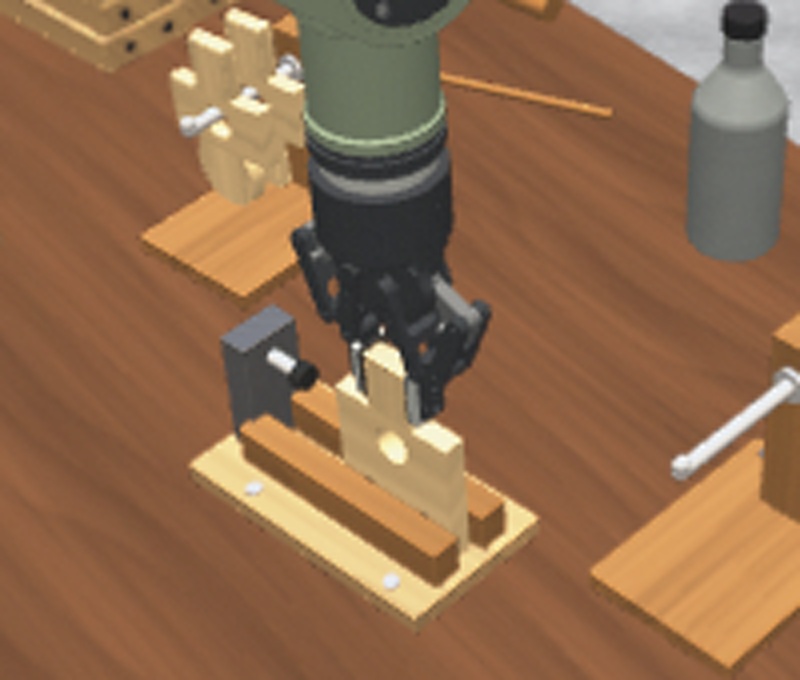

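```bash
python3 - <<'E'
from h import *
f0=np.load('f0.npy'); Z=.1102
bot.move_straight(JIG(0,-.032,Z),feed=.03); print('r',F()-f0)
bot.move_straight(JIG(0,-.020,Z),feed=.04); print('s',F()-f0)
bot.move_straight(JIG(0,-.006,Z),feed=.03); print('s',F()-f0)
y=-.006
while y<.006:
    y+=.0005
    bot.move_straight(JIG(0,y,Z),feed=.02); f=F(10)-f0; print(round(y*1e3,2),f)
    if f[1]<-2.0: break
st(); print(y)
E
```

```text
r [-0.3136  0.1241  3.0609]
s [0.4791 0.5589 2.7906]
s [-0.173  -0.0984  3.527 ]
-5.5 [-0.2329 -0.8315  3.5537]
-5.0 [-0.4511 -2.8383  3.9896]
 41.82 [ 0.4647 -0.0575  0.1103] [-0.234  -3.4658  1.4675] 0.412
-0.004999999999999999
```

```bash
python3 - <<'E'
from h import *
np.save('c_p',bot.calibration('wrist'),allow_pickle=True)
w=bot.snapshot('wrist');save('p_w',w);save('p_w2',w,(200,200,500,400),2.6);save('p_side',bot.snapshot('side'),(200,190,340,310),5.5);save('p_sc',bot.snapshot('scene'),(290,180,410,270),6.5)
E
```

```text
(no output)
```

View pics/p_w2.png

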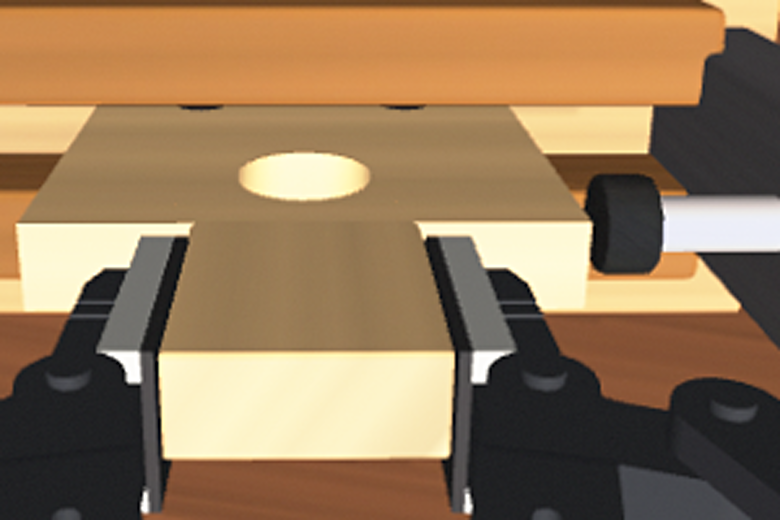

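View pics/p_side.png

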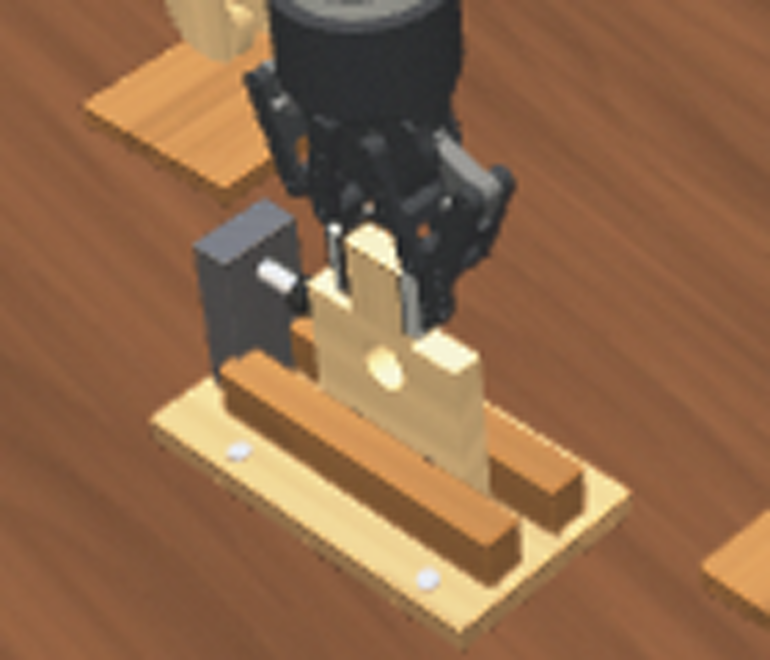

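View pics/p_sc.png

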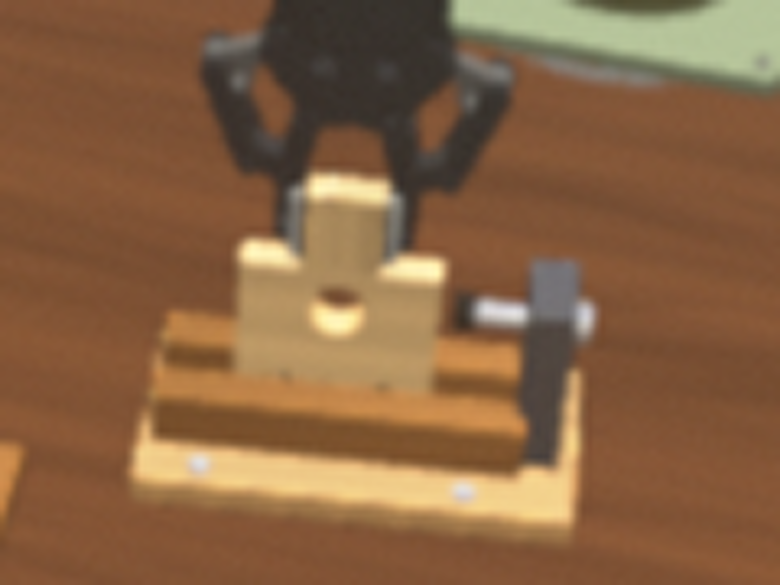

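```bash
python3 - <<'E'
from h import *
f0=np.load('f0.npy')
for Z in (.1105,.1108):
    bot.move_straight(JIG(0,-.005,Z),feed=.02); print(Z,F(20)-f0,bot.current_tcp_pos())
for y in (-.0045,-.004,-.0035,-.003):
    bot.move_straight(JIG(0,y,.1108),feed=.02); f=F(12)-f0; print(y,f)
    if f[1]<-3: break
print(bot.current_clock())
E
```

```text
0.1105 [-0.2212  0.1661  0.9871] [ 0.4643 -0.0567  0.1102]
0.1108 [ 0.1248 -0.05    0.0231] [ 0.4646 -0.0571  0.1107]
-0.0045 [ 0.0367 -0.1045 -0.2339]
-0.004 [-0.0132  0.01   -0.0368]
-0.0035 [ 0.1642  0.15   -0.0031]
-0.003 [-0.1226 -0.2124 -0.0703]
44.2
```

```bash
python3 - <<'E'
from h import *
f0=np.load('f0.npy'); y=-.003; Z=.1107
while y<.010:
    y+=.0005
    bot.move_straight(JIG(0,y,Z),feed=.02); f=F(10)-f0; print(round(y*1e3,2),f)
    if f[1]<-3.2: break
st(); np.save('y',y)
save('q_w2',bot.snapshot('wrist'),(200,200,500,400),2.6);save('q_sc',bot.snapshot('scene'),(290,180,410,270),6.5)
E
```

```text
-2.5 [-0.2062 -0.1572  0.0472]
-2.0 [-0.0922  0.0149 -0.1632]
-1.5 [ 0.216  -0.3996 -0.0536]
-1.0 [-0.0597 -0.2211 -0.0217]
-0.5 [ 0.2301  0.1712 -0.1332]
0.0 [-0.1348 -0.1404  0.0487]
0.5 [-0.2787  0.0934 -0.3561]
1.0 [-0.1867  0.0201 -0.3346]
1.5 [-0.146  -1.0566  0.0573]
2.0 [-0.1463 -3.1311 -0.0482]
2.5 [-0.7623 -5.0868  0.0536]
 47.87 [ 0.4636 -0.0503  0.1108] [-0.1283 -5.4461 -1.273 ] 0.413
```

View pics/q_w2.png

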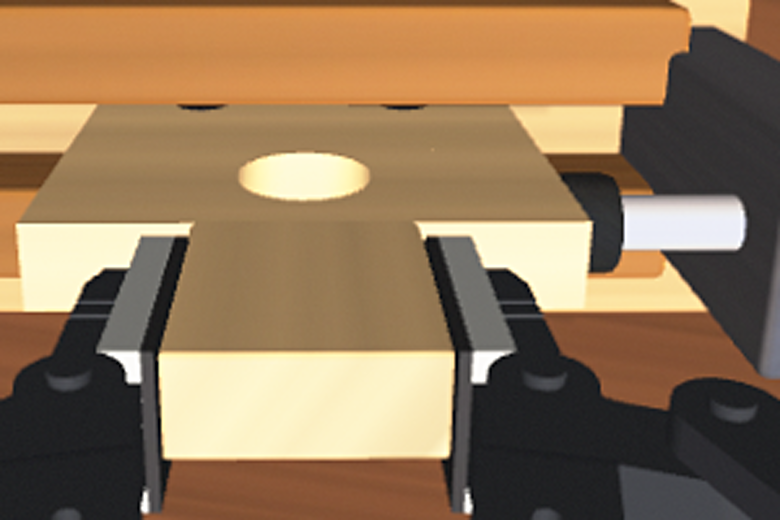

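View pics/q_sc.png

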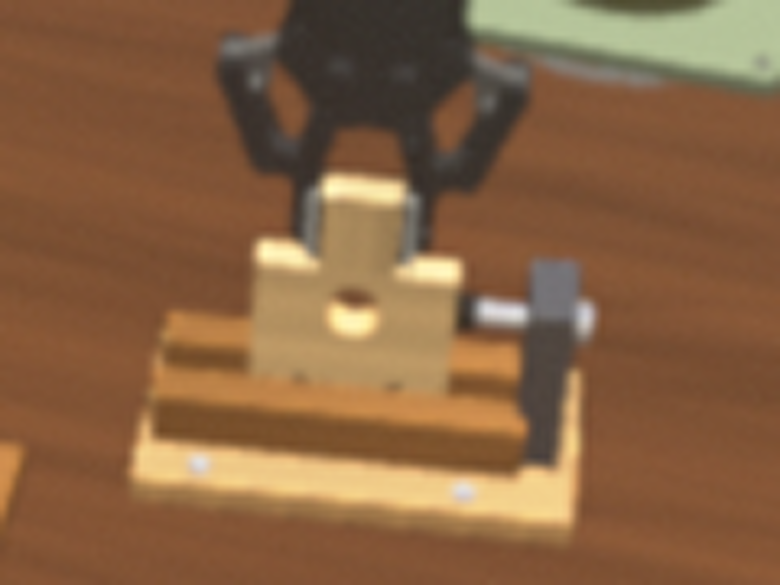

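```bash
python3 - <<'E'
from h import *
f0=np.load('f0.npy'); y=float(np.load('y.npy')); Z=.1107
for k in range(5):
    y+=.0003
    bot.move_straight(JIG(0,y,Z),feed=.02); f=F(14)-f0; print(round(y*1e3,2),f)
    if f[1]<-6.7: break
bot.move_straight(JIG(0,y,.1104),feed=.02); print('down',F(20)-f0); st()
E
```

```text
2.8 [-0.6754 -5.8188  0.1263]
3.1 [-0.7283 -6.3856  0.1125]
3.4 [-0.9636 -6.9706  0.2604]
down [-1.56   -7.0609  2.0229]
 49.48 [ 0.4636 -0.0499  0.1108] [-0.2205 -7.4055  0.6323] 0.41
```

```bash
python3 - <<'E'
from h import *
f0=np.load('f0.npy'); y=float(np.load('y.npy'))+.0009
bot.wait(.3); print(F(20)-f0)
bot.move_gripper(0.75); st('open')
bot.move_straight(JIG(0,y,.20),feed=.15); bot.wait(.1)
save('r_w',bot.snapshot('wrist')); c=bot.calibration('wrist'); np.save('c_r',c,allow_pickle=True)
bot.movep([.44,-.06,.33],oJ);bot.wait(.2); st()
np.save('c_r2',bot.calibration('wrist'),allow_pickle=True)
save('r_w2',bot.snapshot('wrist'))
save('r_side',bot.snapshot('side'),(170,90,420,320),3);save('r_sc',bot.snapshot('scene'),(230,170,480,330),3.2)
E
```

```text
[-1.3886 -6.9472  2.0348]
open 50.34 [ 0.4632 -0.0484  0.1104] [ 0.1076 -1.3299  0.0348] 0.752
 52.03 [ 0.4395 -0.0598  0.3283] [ 0.2075  0.2092 -0.7984] 0.75
```

View pics/r_w.png

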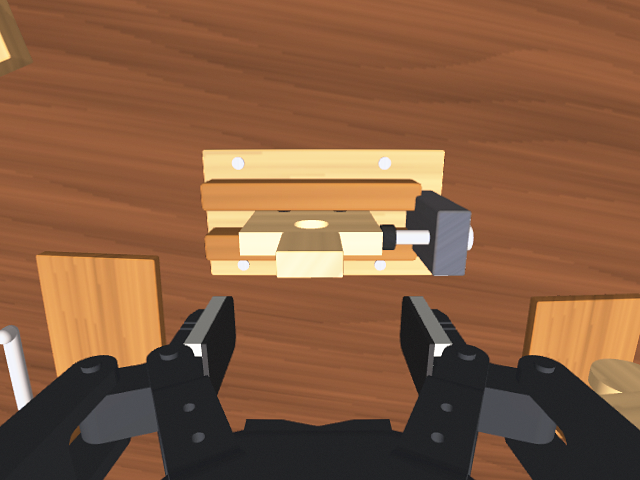

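View pics/r_side.png

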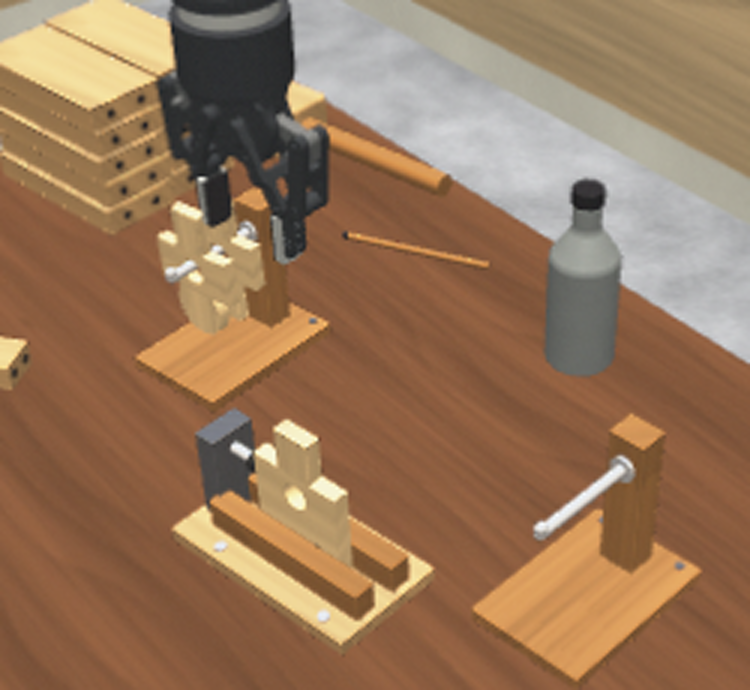

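View pics/r_sc.png

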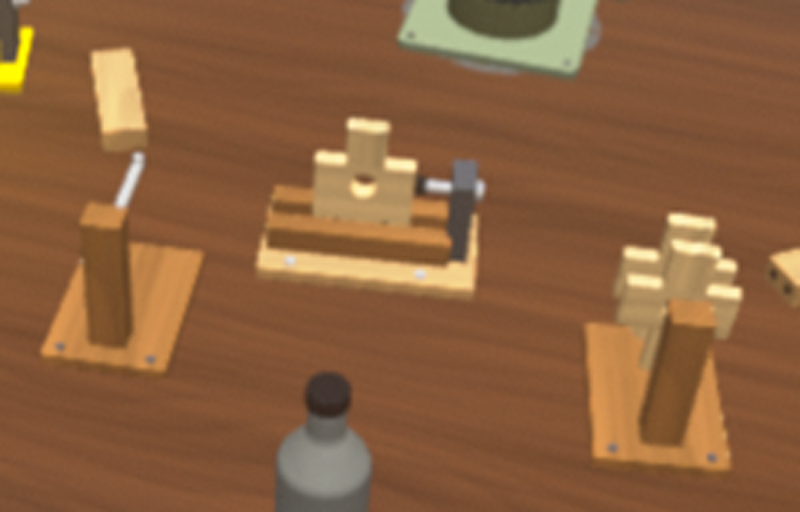

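View pics/r_w2.png

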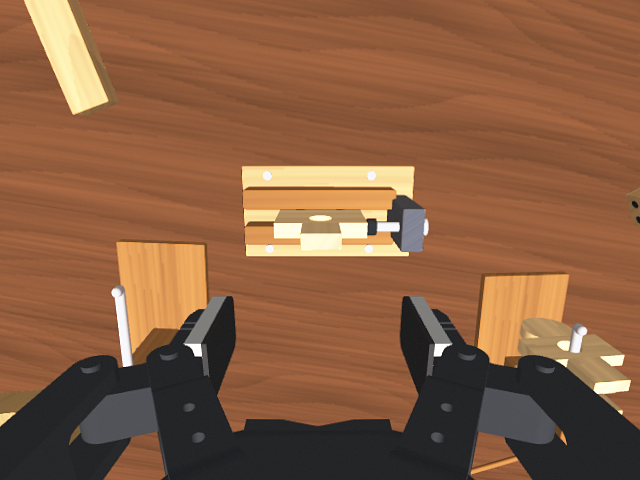

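```bash
python3 - <<'E'
from h import *
bot.hand_in(); print(bot.current_clock())
E
```

```text
the job is handed in; nothing more can be done
the job is handed in; nothing more can be done
```

I handed the job in at about 52 s, well inside the 72 s limit; no verdict was reported.

- **Front templates:** I moved the square template, then the round one, to the spare peg. The last pictures show both hanging between the post and the turned-up tip.
- **Rear template:** I took it off the crowded peg, stood it in the slot and slid it to the pad. It met the pad at about the place I had measured from the pictures.
- **Press:** the force along the slot read about 7.0 N just before release. It also read 7.0 N when the template was just clear of the slot floor, so that figure does not include floor friction.
- **After release:** the pictures show the template upright in the slot with its edge against the pad and the gripper well clear. The flask and the blank in view look untouched.

**A check that disagreed:** during the slide a reading of about 3 N came up some 6 mm before the pad was due. The pictures showed a gap there. It vanished when I lifted the template about 0.5 mm, so it was friction on the slot floor. From there I went on in 0.5 mm steps with almost no weight on the floor, then set it back down before letting go.

**Not confirmed:** when the jaws opened, the arm sprang about 1.5 mm towards the stop. I have no force reading from that moment. I also didn't measure how far the pad pushed the template back after release, or the force it still bears.

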